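# Sort the wood offcuts into two trays, small on large

### The job

Sort the four wood offcuts lying on the bench: the two full rectangles go into the plywood tray, the two with one end sawn off at a slant into the steel tray with the wire handles. In each tray lay the larger one flat on the floor in the middle, lengthwise along the tray, and the smaller one flat on top of it, centred and lengthwise too. Leave the cork sanding block and the blue box where they lie.

Things in the scene. Friction and masses are not known exactly. Their poses are not given: they have to be found in the camera images.
- plywood_tray: Shallow tray of plywood, without handles, fixed to the bench: 94 x 158 mm outside, 6 mm walls and 6 mm floor, rim 12 mm above the bench, 6 mm above the floor inside. Inside it is 82 mm wide (its x) by 146 mm long (its y), open on top. Origin: centre of its underside, z up.
- steel_tray: Shallow tray of bare sheet steel with a rolled rim and a low dark wire handle on each short end, fixed to the bench: 88 x 152 mm outside without the handles, which stand out 14 mm more and up to 11 mm high; floor 3 mm thick, rim 10 mm above the bench. Inside it is 82 mm wide (its x) by 146 mm long (its y), open on top. Origin: centre of its underside, z up.
- offcut_a: Large wood offcut with one end sawn off at a long slant: 65 x 120 x 28 mm overall, about 135 g. The larger of two such. Slanted end at -y: the +x side has the full length, the -x side runs only from y = -8 to +60 mm; grip it at about y = +15 mm (centre of mass near y = +12 mm). Origin: centre of its overall rectangle, underside; x across, y along, z up. Loose.
- offcut_b: Large square-cornered wood offcut, a full rectangle: 55 x 100 x 30 mm, about 100 g. The larger of the two full rectangles. Origin: centre of its overall rectangle, underside; x across, y along, z up. Loose.
- offcut_c: Small wood offcut with one end sawn off at a long slant: 45 x 84 x 22 mm overall, about 50 g. The smaller of two such. Slanted end at -y: the +x side has the full length, the -x side runs only from y = -6 to +42 mm; grip it at about y = +12 mm (centre of mass near y = +8 mm). Origin: centre of its overall rectangle, underside; x across, y along, z up. Loose.
- offcut_d: Small square-cornered wood offcut, a full rectangle: 45 x 70 x 20 mm, about 40 g. The smaller of the two full rectangles. Origin: centre of its overall rectangle, underside; x across, y along, z up. Loose.
- sanding_block: Bystander, not an offcut: loose cork sanding block faced with red-brown abrasive, 63 x 110 x 31 mm. Stays where it lies. Origin: centre of the underside, y along its length.
- staple_box: Bystander: loose blue cardboard box with a white label, 56 x 90 x 35 mm. Stays where it lies. Origin: centre of the underside, y along its length.

How it is judged (in metres and radians):
At the end, for the whole second after the job is handed in: Each larger offcut lies flat on the floor of its tray, within 18 mm of the centre and 0.2 rad of the long axis (either way round); the smaller of its kind lies flat on it, within 15 mm (slanted ones: 25 mm) of its centre and 0.25 rad of its length. All right side up, at rest (horizontal distance between offcut_b and plywood_tray below 0.018 m and z of offcut_b in the frame of plywood_tray between 0.002 and 0.01 m and angle between the y axis of offcut_b and the y axis of plywood_tray, either way round below 0.2 rad and angle between each of offcut_b, offcut_d, offcut_a, offcut_c's own z axis and vertical below 0.08 rad and linear speed of each of offcut_b, offcut_d, offcut_a, offcut_c below 0.02 m/s and horizontal distance between offcut_d and offcut_b below 0.015 m and z of offcut_d in the frame of offcut_b between 0.026 and 0.034 m and angle between the y axis of offcut_d and the y axis of offcut_b, either way round below 0.25 rad and horizontal distance between offcut_a and steel_tray below 0.018 m and z of offcut_a in the frame of steel_tray between -0.001 and 0.007 m and angle between the y axis of offcut_a and the y axis of steel_tray, either way round below 0.2 rad and horizontal distance between offcut_c and offcut_a below 0.025 m and z of offcut_c in the frame of offcut_a between 0.024 and 0.032 m and angle between the y axis of offcut_c and the y axis of offcut_a, either way round below 0.25 rad); the robot touches nothing.
It fails at once if the sanding block is moved by more than 20 mm (distance of sanding_block from where it was at the start of the episode above 0.02 m).
It fails at once if the blue box is moved by more than 20 mm (distance of staple_box from where it was at the start of the episode above 0.02 m).
It also fails if it takes over 102 s, if anything falls off the work surface, if the arm or the gripper's body presses on something with over 40 N, if the wrist force passes 120 N, or if a joint passes its speed limit or range.

### The arm

A 6-joint arm with a two-finger parallel gripper is mounted at the origin on the work surface; the furniture and walls round the work are solid. World frame = base frame: x ahead of the robot, y to its left, z up, the work surface at z = 0. Lengths are in m, angles in degrees, forces in N, time in s.
With the tool pointing down it reaches from about 0.4 to 0.825 m from the base axis. Payload 7 kg.
Tool frame: the origin (TCP) lies midway between the tips of the shut fingers; the grasp point (between the pads) lies robot.pinch_z behind it (robot.pinch_z is the distance from the TCP to the grasp point, in m); z points along the fingers, y is the line along which they close (so a half turn about z gives the same grasp; the last joint's range is limited). The gripper opens to 85 mm and grips with 20 to 120 N. Pads are 22 mm wide; open, the fingers measure 114 mm over their backs; the gripper's body (76 mm by 85 mm) begins 54 mm behind the grasp point. The pads swing forward as they close: fully open they stand 13 mm farther back than shut.
Start: joints at [-53.623, 20.546, 0.682, 0, -70.136, -16.507], TCP at [0.229, -0.635, 0.231] pointing down, gripper open.
Joint ranges: [-176.03, 176.03], [-82.01, 121.73], [-58.28, 71.71], [-173.87, 95.51], [-174.79, -0.11], [-173.66, 173.66]. Speed limits (degrees/s): [136.94, 136.94, 172.46, 180, 180, 180].

### API

Orientations are given as a 3x3 rotation matrix whose columns are the frame's x, y, z axes.
In Python, from cell import robot gives the robot as it stands.
- The arm moves only by the shell command python3 inch.py, which reads ROWS from standard input. ROWS is one flat JSON list of numbers that holds 1 to 5 rows one after another, with no inner brackets; each row has 7 numbers: a rotation vector rx, ry, rz in degrees, then dx, dy, dz in units of 100 mm, then the finger opening in m; each row is the pose to reach, as a shift and turn from the pose commanded when the command began, along the tool's axes at that moment; what a row does not reach only later rows make up. A row lasts 1/12 s, in which the tool goes at most 0.0417 m and 7.16 degrees, less where a joint would pass 70% of its speed; a pose out of reach is approached as far as the arm can. The fingers move at their own pace and stop on an object; the grip force is fixed at half the most. Time passes only in rows, so rows that do not move let the fingers close. It prints the time, the measured TCP pose, the force, the opening and the grip force at its end. Input that does not fit is refused with a message, and nothing moves.
- robot.state(): the state, without advancing time (a new reading comes with each control period).
- robot.snapshot(name): name is "scene" or "side" or "wrist"; returns a dict with "pixels" (480x640x3 uint8, red, green, blue), "K" (3x3 intrinsics, pixels), "world_from_camera" (4x4, takes a point from camera to world coordinates). Camera axes: x right, y down, z forward; pixel columns grow to the right and rows downward; lengths in m; the calibration is good to about 2 mm. A picture is of the moment at which its call begins. There is no depth.
- robot.finish_job(): hands the job in; it is judged then, once.
The state is a dict: "clock": time; "qpos": joint angles; "qvel": joint speeds; "tau": joint torques, N m; "eef_pos": TCP position; "orientation": TCP orientation; "force": force on the tool from outside, world axes, zero at the start; "torque": the same for the moment, N m; "gripper_width": finger opening in m; "grip_force": force on a finger pad.
Only numpy, scipy, OpenCV 4.12 (cv2) and the standard library are available. Lean on these libraries where they do the work, as an engineer would, in place of code of your own. Each camera call takes 0.05 s, during which the arm holds its last target. There are 200 camera calls.

## Working session

There is one attempt and no reset: what is moved stays moved. The work goes in short steps, Python scripts to look and compute and a shell command to move; the robot and the scene stay as the last step left them, time stands still between calls to the robot, and variables do not carry over. Pictures are saved under pics/ and viewed, at most 14 in all, crops included, and the job is handed in when it is done.

```bash
ls; mkdir -p pics; python3 - <<'E'
from cell import robot
import cv2
print(robot.state()); print(robot.pinch_z)
for n in ["scene","side","wrist"]:
    s=robot.snapshot(n); cv2.imwrite(f"pics/{n}0.png",s["pixels"][:,:,::-1]); print(n,s["K"],s["world_from_camera"])
E
```

```text
cell.py
inch.py
pics
{'clock': 0.0, 'qpos': array([-5.36226196e+01,  2.05907736e+01,  6.32376166e-01, -2.23965371e-02,
       -7.01332655e+01, -1.65075350e+01]), 'qvel': array([-0.03551519, -0.0034662 , -0.00367958,  0.0065174 , -0.05714529,
       -0.02553727]), 'tau': array([-2.33050807e-03, -5.83322346e+01,  2.93420720e+01,  6.93665341e+00,
       -6.05509340e-03, -4.48615208e-05]), 'eef_pos': array([ 0.22925193, -0.6343605 ,  0.23035335]), 'orientation': array([[-9.40512346e-01, -3.39758887e-01, -6.52850728e-04],
       [-3.39759498e-01,  9.40511146e-01,  1.50608043e-03],
       [ 1.02309177e-04,  1.63829947e-03, -9.99998653e-01]]), 'force': array([-0.33055679, -0.05441968,  0.17540472]), 'torque': array([-0.02397189,  0.00460476, -0.01714604]), 'grip_force': 0.0, 'gripper_width': 0.08548229077019412}
0.0187
scene [[595.04118293   0.         322.16859059]
 [  0.         595.04118293 237.7927269 ]
 [  0.           0.           1.        ]] [[-0.41170952 -0.42261805  0.80739659 -0.53298254]
 [-0.91129933  0.19614178 -0.36
[... 161 characters left out ...]
3826721]
 [  0.         564.47483521 235.05279095]
 [  0.           0.           1.        ]] [[-0.94672108 -0.20160837  0.25114389  0.10237624]
 [-0.32191128  0.6156546  -0.71926528  0.90476632]
 [-0.00960799 -0.76178966 -0.6477532   0.8669567 ]
 [ 0.          0.          0.          1.        ]]
wrist [[362.11258765   0.         319.83023961]
 [  0.         362.11258765 240.65854323]
 [  0.           0.           1.        ]] [[-3.39983402e-01  9.06342536e-01  2.50907343e-01  1.65434267e-01]
 [ 9.40431434e-01  3.27680219e-01  9.06332859e-02 -6.57670426e-01]
 [-7.25709386e-05  2.66774965e-01 -9.63758846e-01  3.72389423e-01]
 [ 0.00000000e+00  0.00000000e+00  0.00000000e+00  1.00000000e+00]]
```
View pics/scene0.png

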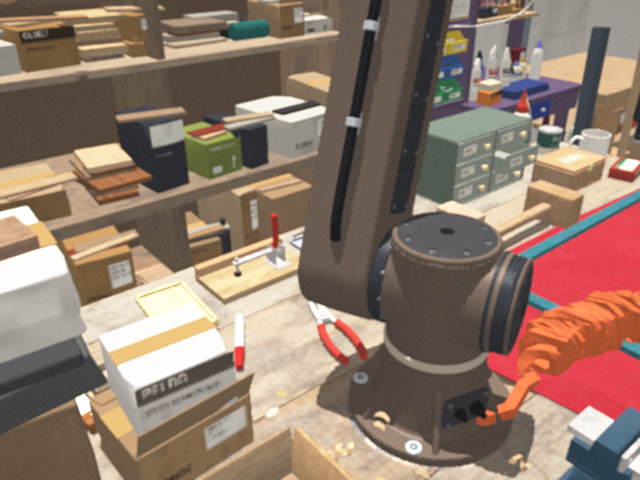

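View pics/side0.png

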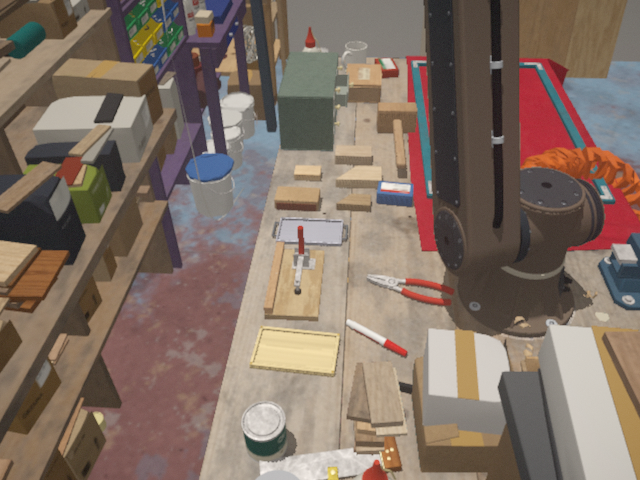

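View pics/wrist0.png

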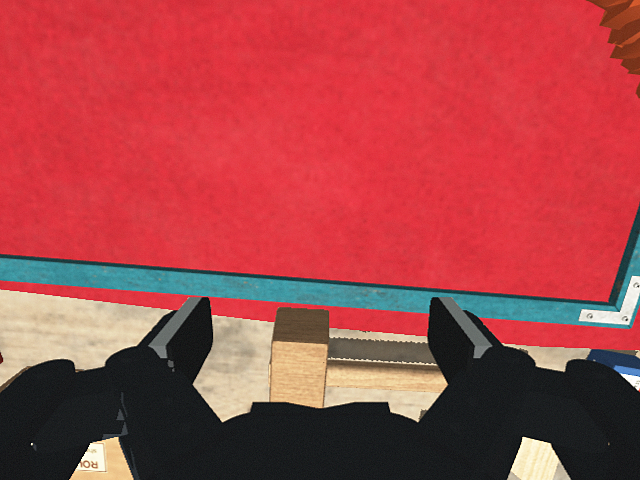

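The side view shows the plywood tray at (296,352), the steel tray at (310,232) with a toggle clamp between them at (300,265), four offcuts at (308,172), (354,155), (360,177), (354,201), the sanding block at (297,197) and the blue box at (395,193). The scene camera sees only the plywood tray. The wrist sees the red mat, with a saw at the bottom edge.

```bash
cat > h.py <<'E'
import numpy as np, cv2
from cell import robot
def ray(s,uv,z):
    T=s["world_from_camera"]; d=T[:3,:3]@np.linalg.solve(s["K"],[uv[0],uv[1],1.]); o=T[:3,3]
    return o+d*(z-o[2])/d[2]
def proj(s,p):
    T=s["world_from_camera"]; q=s["K"]@(T[:3,:3].T@(np.array(p)-T[:3,3])); return q[:2]/q[2]
def tri(sa,a,sb,b):
    A=[];r=[]
    for s,uv in((sa,a),(sb,b)):
        T=s["world_from_camera"]; d=T[:3,:3]@np.linalg.solve(s["K"],[uv[0],uv[1],1.]); d/=np.linalg.norm(d)
        P=np.eye(3)-np.outer(d,d); A.append(P); r.append(P@T[:3,3])
    return np.linalg.lstsq(np.vstack(A),np.hstack(r),rcond=None)[0]
def go(target,R=None):
    "shift in tool axes from the measured pose"
    st=robot.state(); return st["orientation"].T@(np.array(target)-st["eef_pos"])
E
python3 - <<'E'
from h import *
s=robot.snapshot("side")
for n,p in dict(ply=(296,352),steel=(310,232),clamp=(300,265),o1=(308,172),o2=(354,155),o3=(360,177),o4=(354,201),sand=(297,197),blue=(395,193),saw=(400,145),green=(335,145)).items(): print(n,ray(s,p,0.02).round(3))
T=s["world_from_camera"]
big=cv2.resize(s["pixels"][130:250,260:420],(800,600),interpolation=cv2.INTER_CUBIC)
cv2.imwrite("pics/sidecrop.png",big[:,:,::-1])
E
```

```text
ply [0.372 0.299 0.02 ]
steel [ 0.465 -0.036  0.02 ]
clamp [0.448 0.076 0.02 ]
o1 [ 0.555 -0.268  0.02 ]
o2 [ 0.462 -0.387  0.02 ]
o3 [ 0.416 -0.289  0.02 ]
o4 [ 0.402 -0.183  0.02 ]
sand [ 0.543 -0.155  0.02 ]
blue [ 0.313 -0.247  0.02 ]
saw [ 0.352 -0.477  0.02 ]
green [ 0.528 -0.421  0.02 ]
```

View pics/sidecrop.png

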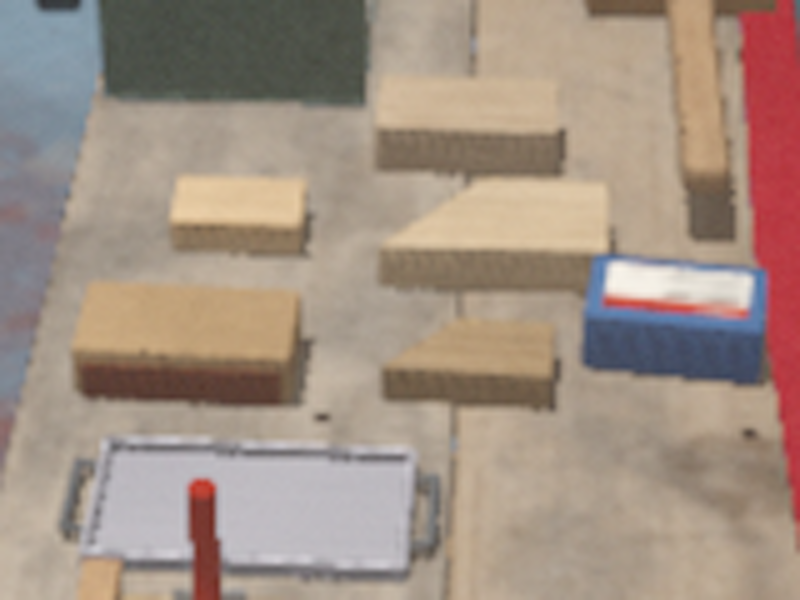

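The crop shows b at (470,125), d at (240,210), a at (500,230), c at (470,360), the sanding block at (185,340) and the blue box at (675,320). All of them, and the trays, lie with their length roughly along world x. I'll go above them to look with the wrist camera.

Careful with the scale: shifts go in units of 100 mm. That gives: -0.1 m is -1, 0.1 m is 1.

```bash
echo '[0, 0, 5, -0.25, 0.25, -0.15, 0.085, 0, 0, 10, -0.5, 0.5, -0.3, 0.085, 0, 0, 15, -0.75, 0.75, -0.45, 0.085, 0, 0, 19.9, -1, 1, -0.6, 0.085]' | python3 inch.py
echo '[0, 0, 0, -0.14, 0.3, -0.08, 0.085, 0, 0, 0, -0.28, 0.6, -0.16, 0.085, 0, 0, 0, -0.42, 0.9, -0.24, 0.085, 0, 0, 0, -0.56, 1.2, -0.3, 0.085]' | python3 inch.py
echo '[0, 0, 0, -0.14, 0.3, -0.08, 0.085, 0, 0, 0, -0.28, 0.6, -0.16, 0.085, 0, 0, 0, -0.42, 0.9, -0.24, 0.085, 0, 0, 0, -0.55, 1.16, -0.3, 0.085, 0, 0, 0, -0.55, 1.16, -0.3, 0.085]' | python3 inch.py
python3 - <<'E'
from h import *
s=robot.snapshot("wrist"); cv2.imwrite("pics/w1.png",s["pixels"][:,:,::-1])
import pickle; pickle.dump(s,open("w1.pkl","wb"))
E
```

```text
clock: 0.53
eef_pos: [0.2896, -0.5054, 0.2914]
orientation: [[-1.0, 0.006, -0.001], [0.006, 1.0, 0.001], [0.001, 0.001, -1.0]]
force: [0.6, 0.4, 0.9]
gripper_width: 0.0853
grip_force: 0.0
clock: 0.87
eef_pos: [0.3459, -0.3853, 0.322]
orientation: [[-1.0, 0.001, 0.001], [0.001, 1.0, -0.0], [-0.001, -0.0, -1.0]]
force: [1.4, 0.8, -0.3]
gripper_width: 0.0852
grip_force: 0.0
clock: 1.28
eef_pos: [0.4025, -0.2678, 0.3528]
orientation: [[-1.0, -0.003, 0.003], [-0.003, 1.0, -0.0], [-0.003, -0.0, -1.0]]
force: [-0.1, -0.8, -0.6]
gripper_width: 0.0854
grip_force: 0.0
```

View pics/w1.png

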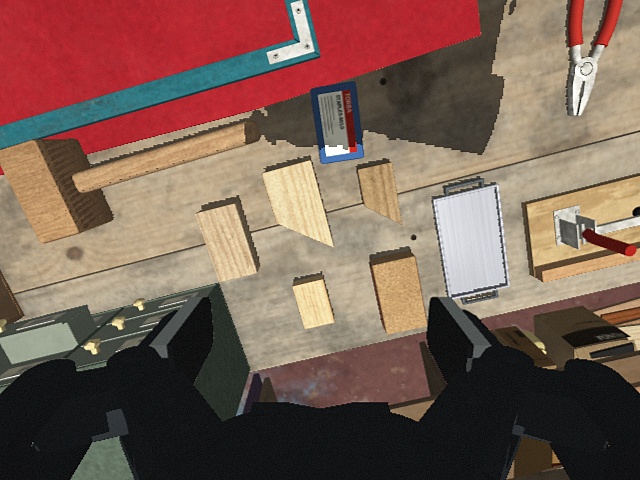

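The wrist view shows b at (228,238), a at (297,200), c at (380,190), d at (313,300), the sanding block at (397,290), the blue box at (337,122), the steel tray at (471,240) and the cabinet corner at (220,285). I'll take a second view shifted in y, then segment.

In the tool's units: -0.1 m is -1, -0.07 m is -0.7.

```bash
echo '[0, 0, 0, 0, -0.35, 0, 0.085, 0, 0, 0, 0, -0.7, 0, 0.085, 0, 0, 0, 0, -1, 0, 0.085, 0, 0, 0, 0, -1, 0, 0.085]' | python3 inch.py|head -2
cat > seg.py <<'E'
from h import *
def seg(s,seed,tol):
    # flood from a seed on the smoothed image -> polygon of the (top) face
    im=cv2.bilateralFilter(s["pixels"],9,30,7); im=cv2.cvtColor(np.ascontiguousarray(im),cv2.COLOR_RGB2LAB)
    m=np.zeros((482,642),np.uint8)
    c=np.median(im[seed[1]-4:seed[1]+5,seed[0]-4:seed[0]+5].reshape(-1,3),0)
    d=np.abs(im.astype(int)-c)/np.array(tol); mk=(d.max(2)<1).astype(np.uint8)
    mk=cv2.morphologyEx(mk,cv2.MORPH_OPEN,np.ones((3,3)))
    mk=cv2.morphologyEx(mk,cv2.MORPH_CLOSE,np.ones((5,5)))
    n,lab=cv2.connectedComponents(mk,connectivity=4); k=(lab==lab[seed[1],seed[0]]).astype(np.uint8)
    cs=max(cv2.findContours(k,cv2.RETR_EXTERNAL,cv2.CHAIN_APPROX_NONE)[0],key=cv2.contourArea)
    return cs,c
def poly(cs,eps=4): return cv2.approxPolyDP(cv2.convexHull(cs),eps,True)[:,0]
E
python3 - <<'E'
from seg import *
import pickle
s1=pickle.load(open("w1.pkl","rb")); s2=robot.snapshot("wrist"); pickle.dump(s2,open("w2.pkl","wb"))
seeds=dict(a=(297,200),b=(228,238),c=(380,185),d=(313,300),st=(471,245),sand=(397,290))
out=[]
for i,s in enumerate((s1,s2)):
    v=s["pixels"][:,:,::-1].copy()
    for n,p in seeds.items():
        if i: p=proj(s2,ray(s1,p,0.03)).astype(int)
        cs,c=seg(s,tuple(p),(40,9,12)); q=poly(cs); print(i,n,c,cv2.contourArea(cs),q.tolist())
        cv2.polylines(v,[q],True,(255,0,0),1)
    out.append(v[60:360,170:570] )
cv2.imwrite("pics/ov.png",cv2.resize(np.vstack(out),(800,1200))[::2,::1] if 0 else np.hstack([cv2.resize(o,(400,300)) for o in out]))
E
```

```text
clock: 1.67
eef_pos: [0.3999, -0.3748, 0.3497]
0 a [222. 128. 153.] 3930.0 [[310, 161], [332, 245], [257, 249], [252, 233], [263, 173]]
0 b [203. 131. 151.] 76806.5 [[639, 80], [639, 206], [602, 249], [411, 334], [258, 369], [37, 315], [26, 309], [13, 289], [9, 269], [30, 204], [80, 173], [520, 42], [565, 43]]
0 c [168. 134. 156.] 3931.0 [[531, 154], [401, 223], [325, 208], [359, 169], [498, 147]]
0 d [224. 128. 158.] 1297.5 [[322, 280], [333, 322], [305, 328], [293, 286]]
0 st [220. 128. 125.] 5601.5 [[493, 186], [504, 282], [449, 293], [434, 202]]
0 sand [177. 136. 160.] 2871.0 [[414, 257], [426, 326], [387, 333], [373, 266]]
1 a [227. 127. 153.] 9613.0 [[396, 173], [412, 249], [301, 286], [233, 288], [218, 234], [251, 180], [379, 168]]
1 b [210. 131. 152.] 59617.0 [[639, 58], [639, 301], [495, 331], [379, 332], [109, 323], [84, 296], [83, 274], [98, 235], [121, 209], [160, 181], [547, 70], [628, 52]]
1 c [ 75. 132. 142.] 14026.0 [[517, 55], [476, 187], [469, 198], [444, 206], [167, 236], [129, 146]]
1 d [229. 127. 157.] 1306.0 [[399, 284], [408, 326], [379, 332], [369, 291]]
1 st [211. 128. 125.] 5576.5 [[573, 189], [579, 285], [524, 296], [514, 203]]
1 sand [182. 136. 160.] 2357.5 [[452, 269], [494, 260], [502, 329], [489, 330], [457, 304]]
```

View pics/ov.png

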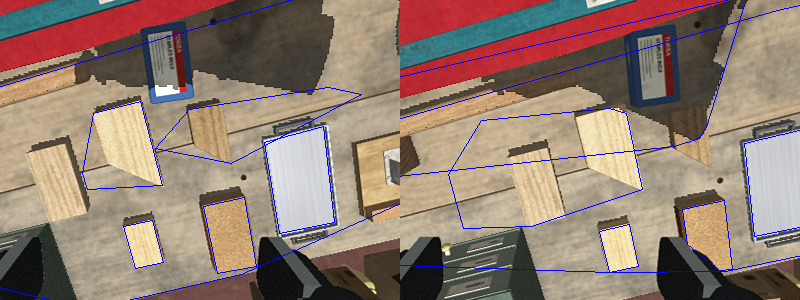

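Steel tray, d and the sanding block outline well. a, b and c leak into the bench, so I'll use GrabCut for those.

```bash
cat >> seg.py <<'E'
def gc(s,seed,r=75,rf=9,face=None):
    x0,y0=max(seed[0]-r,0),max(seed[1]-r,0); im=np.ascontiguousarray(s["pixels"][y0:seed[1]+r,x0:seed[0]+r,::-1])
    im=cv2.resize(im,None,fx=3,fy=3,interpolation=cv2.INTER_CUBIC); h,w=im.shape[:2]
    c=(3*(seed[0]-x0),3*(seed[1]-y0)); m=np.full((h,w),cv2.GC_BGD,np.uint8)
    cv2.circle(m,c,3*(r-12),cv2.GC_PR_BGD,-1); cv2.circle(m,c,3*rf*2,cv2.GC_PR_FGD,-1); cv2.circle(m,c,3*rf,cv2.GC_FGD,-1)
    lab=cv2.cvtColor(im,cv2.COLOR_BGR2LAB); cv2.grabCut(lab,m,None,np.zeros((1,65)),np.zeros((1,65)),8,cv2.GC_INIT_WITH_MASK)
    k=((m==1)|(m==3)).astype(np.uint8); k=cv2.morphologyEx(k,cv2.MORPH_OPEN,np.ones((13,13)))
    n,l=cv2.connectedComponents(k); k=(l==l[c[1],c[0]]).astype(np.uint8)
    cs=max(cv2.findContours(k,cv2.RETR_EXTERNAL,cv2.CHAIN_APPROX_NONE)[0],key=cv2.contourArea)
    p=cv2.approxPolyDP(cv2.convexHull(cs),12,True)[:,0]
    return (p+.5)/3+[x0,y0]-.5
E
python3 - <<'E'
from seg import *
import pickle
s1=pickle.load(open("w1.pkl","rb")); s2=pickle.load(open("w2.pkl","rb"))
seeds=dict(a=(297,195),b=(228,238),c=(380,185),d=(313,300))
out=[]
for i,s in enumerate((s1,s2)):
    v=cv2.resize(s["pixels"][:,:,::-1],None,fx=2,fy=2)
    for n,p in seeds.items():
        if i: p=proj(s2,ray(s1,p,0.025)).astype(int)
        q=gc(s,tuple(int(t) for t in p)); print(i,n,q.round(1).tolist())
        cv2.polylines(v,[(2*q+.5).astype(int)],True,(255,0,0),1)
    x=170+80*i
    out.append(v[280:680,2*x:2*x+500])
cv2.imwrite("pics/ov2.png",cv2.resize(np.hstack(out),(800,320)))
E
```

```text
0 a [[263.0, 172.7], [310.3, 161.3], [331.3, 244.3], [277.0, 222.7]]
0 b [[234.7, 204.0], [255.0, 273.0], [218.3, 280.7], [196.0, 213.3]]
0 c [[358.3, 169.0], [391.3, 163.3], [398.0, 220.3], [364.0, 205.7]]
0 d [[321.7, 273.0], [332.3, 322.3], [304.3, 327.7], [293.0, 279.0]]
1 a [[346.7, 177.0], [384.0, 168.0], [396.7, 173.0], [412.0, 248.3], [358.0, 226.0]]
1 b [[317.0, 208.7], [334.0, 277.0], [296.7, 285.0], [278.0, 218.0]]
1 c [[445.7, 168.7], [476.0, 166.7], [479.7, 223.3], [440.0, 206.0], [437.0, 177.7]]
1 d [[398.7, 283.7], [407.7, 326.0], [378.7, 332.0], [369.3, 289.7]]
```

View pics/ov2.png

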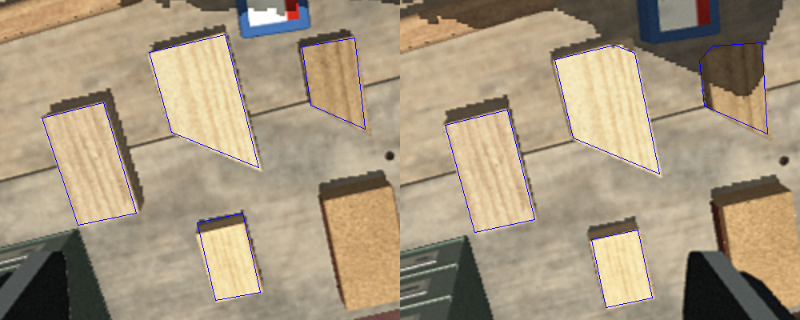

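GrabCut outlines a, b and c well in view 1; in view 2 only c's shadowed end is off. d's flood outline is good in both. Now triangulate.

```bash
python3 - <<'E'
from h import *
import pickle
s1=pickle.load(open("w1.pkl","rb")); s2=pickle.load(open("w2.pkl","rb"))
P=dict(a=[[(263.0,172.7),(346.7,177)],[(331.3,244.3),(412,248.3)],[(277,222.7),(358,226)]],
b=[[(234.7,204),(317,208.7)],[(255,273),(334,277)],[(218.3,280.7),(296.7,285)],[(196,213.3),(278,218)]],
c=[[(398,220.3),(479.7,223.3)]],
d=[[(322,280),(399,284)],[(333,322),(408,326)],[(304.5,327.8),(378.7,332)],[(293,286),(369.3,290)]],
st=[[(493,186),(573,189)],[(504,282),(579,285)],[(449,293),(524,296)],[(434,202),(514,203)]])
for n,q in P.items():
    X=np.array([tri(s1,x,s2,y) for x,y in q]); print(n,X.round(4).tolist(),"mean",X.mean(0).round(4))
H=dict(a=.028,b=.030,c=.022,d=.020,st=.006)
P1=dict(a=[(263.0,172.7),(310.3,161.3),(331.3,244.3),(277,222.7)],c=[(358.3,169),(391.3,163.3),(398,220.3),(364,205.7)])
for n,q in list(P.items()):
    v=P1.get(n) or [x for x,y in q]; X=np.array([ray(s1,p,H[n]) for p in v])[:,:2]
    e=np.roll(X,-1,0)-X; print(n,X.round(4).tolist(),X.mean(0).round(4),"len",np.linalg.norm(e,axis=1).round(4),"ang",np.degrees(np.arctan2(e[:,1],e[:,0])).round(1))
print("cab top",tri(s1,(212,285),s2,(0,0)) if 0 else "")
E
```

```text
a [[0.376, -0.3412, 0.0265], [0.4698, -0.2531, 0.03], [0.4407, -0.3253, 0.0263]] mean [ 0.4288 -0.3065  0.0276]
b [[0.4161, -0.3792, 0.0292], [0.5099, -0.3566, 0.0318], [0.5213, -0.4073, 0.032], [0.4279, -0.4298, 0.0314]] mean [ 0.4688 -0.3932  0.0311]
c [[0.4373, -0.1651, 0.0258]] mean [ 0.4373 -0.1651  0.0258]
d [[0.5249, -0.2652, 0.0198], [0.5894, -0.249, 0.0211], [0.6001, -0.2905, 0.0192], [0.5345, -0.3062, 0.0185]] mean [ 0.5622 -0.2777  0.0197]
st [[0.395, -0.0344, 0.0026], [0.5351, 0.0014, 0.0001], [0.5498, -0.0798, 0.0063], [0.4145, -0.1142, 0.0083]] mean [ 0.4736 -0.0568  0.0043]
a [[0.3757, -0.341], [0.3613, -0.2808], [0.4702, -0.253], [0.4407, -0.3251]] [ 0.412 -0.3  ] len [0.0619 0.1124 0.0778 0.067 ] ang [ 103.4   14.3 -112.2 -166.3]
b [[0.4156, -0.3789], [0.5109, -0.3569], [0.5223, -0.408], [0.4281, -0.4302]] [ 0.4692 -0.3935] len [0.0977 0.0523 0.0968 0.0528] ang [  13.   -77.3 -166.7  103.6]
c [[0.3711, -0.2193], [0.3638, -0.1774], [0.4383, -0.1643], [0.4187, -0.2103]] [ 0.398  -0.1928] len [0.0426 0.0756 0.05   0.0485] ang [  99.9   10.  -113.  -169.3]
d [[0.5248, -0.2652], [0.5901, -0.2489], [0.5997, -0.2904], [0.534, -0.3061]] [ 0.5621 -0.2777] len [0.0673 0.0426 0.0675 0.0419] ang [  14.   -77.  -166.6  102.7]
st [[0.3943, -0.0361], [0.5325, -0.0019], [0.5501, -0.0797], [0.4162, -0.1134]] [ 0.4733 -0.0577] len [0.1424 0.0797 0.138  0.0804] ang [  13.9  -77.3 -165.9  105.8]
cab top
```

```bash
python3 - <<'E'
from h import *
import pickle
s1=pickle.load(open("w1.pkl","rb")); s2=pickle.load(open("w2.pkl","rb")); sd=robot.snapshot("side")
print("cab corner",tri(s1,(221,284),s2,(292,288)))
print("handle tip",tri(s1,(632,248),sd,(301,228)), "side cab bottom", ray(sd,(333,150),0), ray(sd,(281,149),0))
print("blue", [ray(s1,p,.035).round(3).tolist() for p in ((312,88),(355,82),(362,158),(320,162))])
print("sand", [ray(s1,p,.031).round(3).tolist() for p in ((414,257),(426,326),(387,333),(373,266))])
st=robot.state(); print(st["eef_pos"])
# goal for b: yaw 13.1, TCP above at z=.15
print(go((.4695,-.3935,.13)))
# plywood tray, side view: yellowish floor/rim
v=sd["pixels"][300:400,230:360]; cv2.imwrite("pics/ply.png",cv2.resize(v,(780,600),interpolation=cv2.INTER_CUBIC)[:,:,::-1])
E
```

```text
cab corner [ 0.54570032 -0.4178854  -0.01531976]
handle tip [0.44552965 0.06829296 0.11981915] side cab bottom [ 0.53546646 -0.42414533  0.        ] [ 0.68029375 -0.38309308  0.        ]
blue [[0.276, -0.278, 0.035], [0.27, -0.228, 0.035], [0.357, -0.217, 0.035], [0.362, -0.269, 0.035]]
sand [[0.487, -0.142, 0.031], [0.59, -0.117, 0.031], [0.601, -0.172, 0.031], [0.5, -0.196, 0.031]]
[ 0.39962969 -0.3721335   0.35009441]
[-0.07039855 -0.02134697  0.21992792]
```

View pics/ply.png

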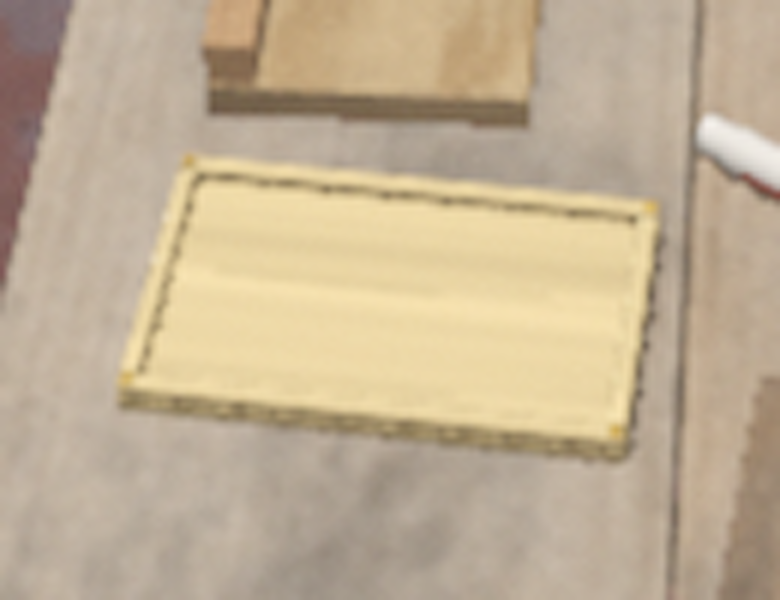

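The plywood rim's outer corners in the crop are at (190,155), (655,205), (620,435), (122,380). Moving over b now.

In the tool's units: 0.13 m is 1.3, -0.0704 m is -0.704.

```bash
echo '[0, 0, -4, -0.18, -0.06, 0.33, 0.085, 0, 0, -8, -0.36, -0.11, 0.66, 0.085, 0, 0, -12, -0.54, -0.17, 1, 0.085, 0, 0, -13.1, -0.704, -0.213, 1.3, 0.085, 0, 0, -13.1, -0.704, -0.213, 1.3, 0.085]' | python3 inch.py|head -3
echo '[0, 0, 0, 0, 0, 0.35, 0.085, 0, 0, 0, 0, 0, 0.7, 0.085, 0, 0, 0, 0, 0, 1.05, 0.085, 0, 0, 0, 0, 0, 1.4, 0.085, 0, 0, 0, 0, 0, 1.4, 0.085]' | python3 inch.py|head -4
python3 - <<'E'
from h import *
print(go((.4692,-.3935,.008)))
sd=robot.snapshot("side")
X=np.array([ray(sd,(230+(x+.5)/6-.5,300+(y+.5)/6-.5),.012) for x,y in((190,155),(655,205),(620,435),(122,380))])[:,:2]
e=np.roll(X,-1,0)-X; print(X.round(4).tolist(),X.mean(0),np.linalg.norm(e,axis=1),np.degrees(np.arctan2(e[:,1],e[:,0])))
E
```

```text
clock: 2.18
eef_pos: [0.4701, -0.3902, 0.2138]
orientation: [[-0.974, -0.227, -0.008], [-0.227, 0.974, 0.005], [0.007, 0.007, -1.0]]
clock: 2.6
eef_pos: [0.4669, -0.3896, 0.0755]
orientation: [[-0.974, -0.225, -0.009], [-0.225, 0.974, 0.005], [0.007, 0.007, -1.0]]
force: [-1.1, 0.0, -1.2]
[-0.00184629 -0.00480958  0.06743001]
[[0.4628, 0.2541], [0.3115, 0.2262], [0.2945, 0.3146], [0.4464, 0.3436]] [0.37879382 0.28461142] [0.15386778 0.09002111 0.15470799 0.09096566] [-169.53141332  100.86877205   10.81912605  -79.66278086]
```

In the tool's units: 0.067 m is 0.67, 0.034 m is 0.34.

```bash
echo '[0, 0, 0, -0.02, -0.04, 0.34, 0.085, 0, 0, 0, -0.02, -0.04, 0.67, 0.085, 0, 0, 0, -0.02, -0.04, 0.67, 0.085, 0, 0, 0, -0.02, -0.04, 0.67, 0.04]' | python3 inch.py|head -4
echo '[0, 0, 0, 0, 0, 0, 0.04, 0, 0, 0, 0, 0, 0, 0.04, 0, 0, 0, 0, 0, 0, 0.04, 0, 0, 0, 0, 0, 0, 0.04]' | python3 inch.py
echo '[0, 0, 0, 0, 0, -0.3, 0.04, 0, 0, 0, 0, 0, -0.65, 0.04, 0, 0, 0, 0, 0, -1, 0.04, 0, 0, 0, 0, 0, -1, 0.04]' | python3 inch.py
```

```text
clock: 2.98
eef_pos: [0.474, -0.3958, 0.0158]
orientation: [[-0.974, -0.227, -0.001], [-0.227, 0.974, -0.0], [0.001, -0.0, -1.0]]
force: [-0.1, -0.8, 0.8]
clock: 3.32
eef_pos: [0.4758, -0.3966, 0.0181]
orientation: [[-0.974, -0.227, 0.005], [-0.227, 0.974, -0.003], [-0.004, -0.004, -1.0]]
force: [-0.6, 1.4, 5.6]
gripper_width: 0.0528
grip_force: 63.1
clock: 3.65
eef_pos: [0.4781, -0.3983, 0.1247]
orientation: [[-0.974, -0.228, 0.012], [-0.228, 0.974, -0.008], [-0.01, -0.01, -1.0]]
force: [1.8, -1.8, -0.5]
gripper_width: 0.0531
grip_force: 64.0
```

In the tool's units: 0.15 m is 1.5, 0.12 m is 1.2.

```bash
echo '[0, 0, 0, -0.04, 0.3, -0.23, 0.04, 0, 0, 0, -0.08, 0.6, -0.46, 0.04, 0, 0, 0, -0.12, 0.9, -0.69, 0.04, 0, 0, 0, -0.16, 1.2, -0.92, 0.04, 0, 0, 2.5, -0.2, 1.5, -1.15, 0.04]' | python3 inch.py|head -2
echo '[0, 0, 0, -0.03, 0.36, 0, 0.04, 0, 0, 0, -0.06, 0.72, 0, 0.04, 0, 0, 0, -0.09, 1.08, 0, 0.04, 0, 0, 0, -0.12, 1.44, 0, 0.04, 0, 0, 0, -0.15, 1.8, 0, 0.04]' | python3 inch.py|head -2
echo '[0, 0, 0, -0.03, 0.36, 0, 0.04, 0, 0, 0, -0.06, 0.72, 0, 0.04, 0, 0, 0, -0.09, 1.08, 0, 0.04, 0, 0, 0, -0.12, 1.44, 0, 0.04, 0, 0, 0, -0.15, 1.8, 0, 0.04]' | python3 inch.py|head -2
echo '[0, 0, 0, -0.03, 0.36, 0, 0.04, 0, 0, 0, -0.06, 0.72, 0, 0.04, 0, 0, 0, -0.09, 1.08, 0, 0.04, 0, 0, 0, -0.12, 1.4, 0, 0.04, 0, 0, 0, -0.12, 1.4, 0, 0.04]' | python3 inch.py
python3 - <<'E'
from h import *
for i in range(3): print(robot.state()["eef_pos"])
print(go((.3857,.2859,.10)))
s=robot.snapshot("wrist"); cv2.imwrite("pics/w3.png",s["pixels"][:,:,::-1])
E
```

```text
clock: 4.07
eef_pos: [0.459, -0.2438, 0.2325]
clock: 4.48
eef_pos: [0.4407, -0.0638, 0.2316]
clock: 4.9
eef_pos: [0.4224, 0.1162, 0.2317]
clock: 5.32
eef_pos: [0.409, 0.2591, 0.2314]
orientation: [[-0.982, -0.187, 0.003], [-0.187, 0.982, 0.004], [-0.004, 0.003, -1.0]]
force: [0.2, -0.4, 0.1]
gripper_width: 0.0535
grip_force: 64.0
[0.40904471 0.25908615 0.23137811]
[0.40904471 0.25908615 0.23137811]
[0.40904471 0.25908615 0.23137811]
[0.01839561 0.03030765 0.13140477]
```

View pics/w3.png

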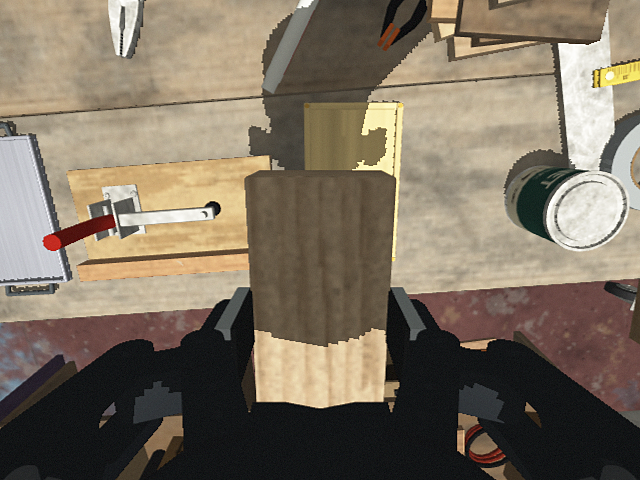

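The wrist view shows b held straight. The tray's rear rim corners are at (306,103) and (404,102) and its right edge runs to (393,260). b's rear top edge runs from (248,178) to (393,178).

```bash
python3 - <<'E'
from h import *
s=robot.snapshot("wrist"); st=robot.state()
for p in((306,103),(404,102),(393,260)): print(ray(s,p,.012).round(4))
X=[ray(s,p,st["eef_pos"][2]+.012) for p in((248,178),(393,178))]
print([(st["orientation"].T@(x-st["eef_pos"])).round(4) for x in X])
E
```

```text
[0.312  0.2252 0.012 ]
[0.294 0.315 0.012]
[0.4472 0.3423 0.012 ]
[array([ 0.0546, -0.0244, -0.0121]), array([ 0.0547,  0.0272, -0.0121])]
```

In the tool's units: 0.029 m is 0.29, 0.0197 m is 0.197.

```bash
echo '[0, 0, 0, 0.1, 0.15, 0.2, 0.04, 0, 0, 0, 0.197, 0.29, 0.45, 0.04, 0, 0, 0, 0.197, 0.29, 0.85, 0.04, 0, 0, 0, 0.197, 0.29, 1.25, 0.04, 0, 0, 0, 0.197, 0.29, 1.6, 0.04]' | python3 inch.py
echo '[0, 0, 0, 0, 0, 0, 0.04, 0, 0, 0, 0, 0, 0, 0.04]' | python3 inch.py|head -3
python3 -c "
from h import *
print(go((.384,.285,.024)))"
```

```text
clock: 5.83
eef_pos: [0.3842, 0.2785, 0.0691]
orientation: [[-0.983, -0.183, 0.001], [-0.183, 0.983, 0.003], [-0.002, 0.002, -1.0]]
force: [-0.6, 0.7, -1.3]
gripper_width: 0.0529
grip_force: 64.0
clock: 6.0
eef_pos: [0.3842, 0.2778, 0.0696]
orientation: [[-0.983, -0.183, -0.001], [-0.183, 0.983, -0.003], [0.002, -0.002, -1.0]]
[-0.00120471  0.00721147  0.04556111]
```

In the tool's units: 0.04 m is 0.4, 0.02 m is 0.2.

```bash
echo '[0, 0, 0, -0.01, 0.07, 0.2, 0.04, 0, 0, 0, -0.01, 0.07, 0.4, 0.04, 0, 0, 0, -0.01, 0.07, 0.4, 0.04, 0, 0, 0, -0.01, 0.07, 0.4, 0.04]' | python3 inch.py
python3 -c "
from h import *
print(go((.384,.285,.024)))"
```

```text
clock: 6.33
eef_pos: [0.3847, 0.2867, 0.0314]
orientation: [[-0.983, -0.183, 0.001], [-0.183, 0.983, 0.001], [-0.001, 0.001, -1.0]]
force: [-0.4, 0.1, -1.0]
gripper_width: 0.053
grip_force: 64.0
[ 0.00104094 -0.00158888  0.00736182]
```

In the tool's units: 0.007 m is 0.07, 0.004 m is 0.04.

```bash
echo '[0, 0, 0, 0.01, -0.01, 0.04, 0.04, 0, 0, 0, 0.01, -0.01, 0.07, 0.04, 0, 0, 0, 0.01, -0.01, 0.07, 0.04]' | python3 inch.py; echo '[0, 0, 0, 0, 0, 0.02, 0.04, 0, 0, 0, 0, 0, 0.02, 0.04]' | python3 inch.py
```

```text
clock: 6.58
eef_pos: [0.3839, 0.2859, 0.0242]
orientation: [[-0.983, -0.184, 0.002], [-0.184, 0.983, 0.002], [-0.002, 0.002, -1.0]]
force: [-1.9, -0.5, 7.4]
gripper_width: 0.053
grip_force: 65.0
clock: 6.75
eef_pos: [0.3839, 0.286, 0.0239]
orientation: [[-0.983, -0.185, 0.002], [-0.185, 0.983, 0.002], [-0.002, 0.002, -1.0]]
force: [-11.1, -4.7, 36.7]
gripper_width: 0.0532
grip_force: 68.2
```

On the floor. Release, lift, and take a look at b for the position of d.

In the tool's units: -0.002 m is -0.02.

```bash
echo '[0, 0, 0, 0, 0, -0.02, 0.04, 0, 0, 0, 0, 0, -0.02, 0.085, 0, 0, 0, 0, 0, -0.02, 0.085, 0, 0, 0, 0, 0, -0.02, 0.085, 0, 0, 0, 0, 0, -0.02, 0.085]' | python3 inch.py
echo '[0, 0, 0, 0, 0, -0.2, 0.085, 0, 0, 0, 0, 0, -0.6, 0.085, 0, 0, 0, 0, 0, -1, 0.085, 0, 0, 0, 0, 0, -1.4, 0.085, 0, 0, 0, 0, 0, -1.8, 0.085]' | python3 inch.py
echo '[0, 0, 0, 0.35, 0, -0.2, 0.085, 0, 0, 0, 0.7, 0, -0.4, 0.085, 0, 0, 0, 0.7, 0, -0.4, 0.085, 0, 0, 0, 0.7, 0, -0.4, 0.085]' | python3 inch.py|head -2
python3 - <<'E'
from seg import *
s=robot.snapshot("wrist"); v=s["pixels"][:,:,::-1].copy()
p=proj(s,(.375,.285,.036)).astype(int); print(p)
q=gc(s,tuple(int(t) for t in p),r=110); print(q.round(1).tolist())
X=np.array([ray(s,x,.036) for x in q]); print(X.round(4).tolist(),X.mean(0))
cv2.polylines(v,[q.astype(int)],True,(255,0,0),1); cv2.imwrite("pics/w4.png",v)
E
```

```text
clock: 7.17
eef_pos: [0.3832, 0.285, 0.0224]
orientation: [[-0.983, -0.183, 0.0], [-0.183, 0.983, 0.0], [-0.0, 0.0, -1.0]]
force: [0.8, -0.1, 0.3]
gripper_width: 0.0848
grip_force: 0.0
clock: 7.58
eef_pos: [0.3828, 0.2845, 0.2041]
orientation: [[-0.983, -0.183, -0.0], [-0.183, 0.983, -0.001], [0.0, -0.0, -1.0]]
force: [0.6, 1.3, -0.8]
gripper_width: 0.0852
grip_force: 0.0
clock: 7.92
eef_pos: [0.3135, 0.2727, 0.2439]
[320 271]
[[346.3, 228.0], [344.3, 317.0], [294.3, 317.7], [292.0, 228.0]]
[[0.3247, 0.3018, 0.036], [0.4206, 0.3197, 0.036], [0.4312, 0.2675, 0.036], [0.3348, 0.2487, 0.036]] [0.37783484 0.28441925 0.036     ]
```

View pics/w4.png

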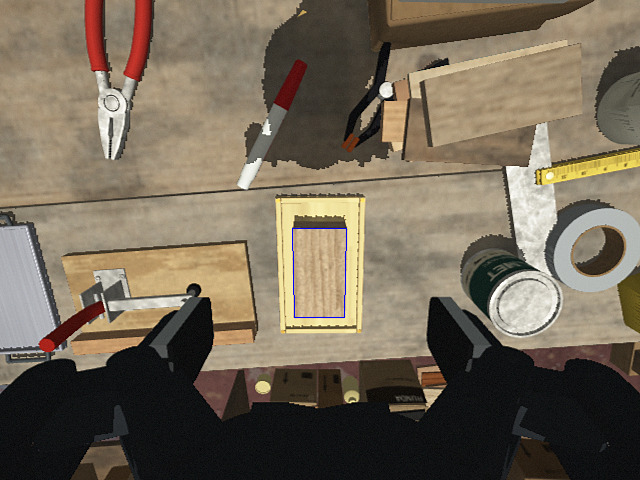

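The wrist view shows b centred in the tray, outline (292–346, 228–317), centre (0.378, 0.284), yaw 10.7°. Next is d.

In the tool's units: -0.0365 m is -0.365, -0.009 m is -0.09.

```bash
echo '[0, 0, 0, -0.09, -0.365, 0, 0.085, 0, 0, 0, -0.18, -0.73, 0, 0.085, 0, 0, 0, -0.27, -1.095, 0, 0.085, 0, 0, 0, -0.36, -1.46, 0, 0.085, 0, 0, 0, -0.45, -1.825, 0, 0.085]' | python3 inch.py|head -2
echo '[0, 0, 0, -0.09, -0.365, 0, 0.085, 0, 0, 0, -0.18, -0.73, 0, 0.085, 0, 0, 0, -0.27, -1.095, 0, 0.085, 0, 0, 0, -0.36, -1.46, 0, 0.085, 0, 0, 0, -0.45, -1.825, 0, 0.085]' | python3 inch.py|head -2
echo '[0, 0, 0, -0.09, -0.365, 0, 0.085, 0, 0, 0, -0.18, -0.73, 0, 0.085, 0, 0, 0, -0.27, -1.095, 0, 0.085, 0, 0, 0, -0.36, -1.46, 0, 0.085, 0, 0, 0, -0.45, -1.825, 0, 0.085]' | python3 inch.py|head -2
echo '[0, 0, -3, -0.09, -0.36, 0, 0.085, 0, 0, -3, -0.09, -0.39, 0.38, 0.085, 0, 0, -3, -0.09, -0.39, 0.75, 0.085, 0, 0, -3, -0.09, -0.39, 1.1, 0.085, 0, 0, -3, -0.09, -0.39, 1.1, 0.085]' | python3 inch.py|head -3
python3 -c "
from h import *
print(go((.5621,-.2777,.003)))"
```

```text
clock: 8.38
eef_pos: [0.3926, 0.099, 0.2412]
clock: 8.8
eef_pos: [0.4703, -0.0729, 0.2407]
clock: 9.22
eef_pos: [0.5477, -0.2443, 0.2398]
clock: 9.63
eef_pos: [0.5582, -0.2778, 0.1223]
orientation: [[-0.973, -0.231, -0.015], [-0.231, 0.973, 0.004], [0.013, 0.008, -1.0]]
[-0.00541792 -0.00175414  0.11926607]
```

In the tool's units: 0.085 m is 0.85, 0.07 m is 0.7.

```bash
echo '[0, 0, 0, -0.03, -0.01, 0.35, 0.085, 0, 0, 0, -0.03, -0.01, 0.7, 0.085, 0, 0, 0, -0.03, -0.01, 0.85, 0.085, 0, 0, 0, -0.03, -0.01, 0.85, 0.085, 0, 0, 0, -0.03, -0.01, 0.85, 0.085]' | python3 inch.py|head -3
python3 -c "
from h import *
print(go((.5621,-.2777,.003)))"
```

```text
clock: 10.05
eef_pos: [0.5668, -0.2788, 0.0473]
orientation: [[-0.972, -0.235, -0.002], [-0.235, 0.972, -0.0], [0.002, 0.0, -1.0]]
[0.00419481 0.00219961 0.04427546]
```

```bash
echo '[0, 0, 0, 0.04, 0.02, 0.3, 0.085, 0, 0, 0, 0.04, 0.02, 0.44, 0.085, 0, 0, 0, 0.04, 0.02, 0.44, 0.085, 0, 0, 0, 0.04, 0.02, 0.44, 0.085]' | python3 inch.py|head -4
python3 -c "
from h import *
print(go((.5621,-.2777,.003)))"
```

```text
clock: 10.38
eef_pos: [0.5634, -0.2777, 0.0049]
orientation: [[-0.972, -0.235, 0.001], [-0.235, 0.972, -0.001], [-0.001, -0.001, -1.0]]
force: [0.1, 0.3, 1.6]
[0.00125509 0.00028183 0.00194633]
```

Careful with the scale: shifts go in units of 100 mm. That gives: 0.001 m is 0.01.

```bash
echo '[0, 0, 0, 0.01, 0, 0.01, 0.03, 0, 0, 0, 0.01, 0, 0.01, 0.03, 0, 0, 0, 0.01, 0, 0.01, 0.03, 0, 0, 0, 0.01, 0, 0.01, 0.03, 0, 0, 0, 0.01, 0, 0.01, 0.03]' | python3 inch.py
echo '[0, 0, 0, 0, 0, -0.35, 0.03, 0, 0, 0, 0, 0, -0.7, 0.03, 0, 0, 0, 0, 0, -1.05, 0.03, 0, 0, 0, 0, 0, -1.4, 0.03, 0, 0, 0, 0, 0, -1.75, 0.03]' | python3 inch.py
echo '[0, 0, 0, 0, 0, -0.35, 0.03, 0, 0, 0, 0, 0, -0.55, 0.03, 0, 0, 0, 0, 0, -0.55, 0.03]' | python3 inch.py
python3 - <<'E'
from h import *
print(go((.3778,.2844,.13)))
s=robot.snapshot("wrist"); cv2.imwrite("pics/w5.png",s["pixels"][120:480,140:500,::-1])
E
```

```text
clock: 10.8
eef_pos: [0.5623, -0.2777, 0.004]
orientation: [[-0.972, -0.235, 0.002], [-0.235, 0.972, -0.001], [-0.002, -0.001, -1.0]]
force: [-1.2, 1.2, 6.2]
gripper_width: 0.0436
grip_force: 61.9
clock: 11.22
eef_pos: [0.561, -0.2774, 0.1798]
orientation: [[-0.972, -0.235, 0.001], [-0.235, 0.972, -0.0], [-0.001, -0.0, -1.0]]
force: [1.5, 0.2, -1.3]
gripper_width: 0.044
grip_force: 61.4
clock: 11.47
eef_pos: [0.5635, -0.2784, 0.2391]
orientation: [[-0.972, -0.235, 0.009], [-0.235, 0.972, -0.003], [-0.008, -0.005, -1.0]]
force: [-0.1, 0.1, 0.5]
gripper_width: 0.044
grip_force: 61.4
[0.04896709 0.59124329 0.10563493]
```

View pics/w5.png

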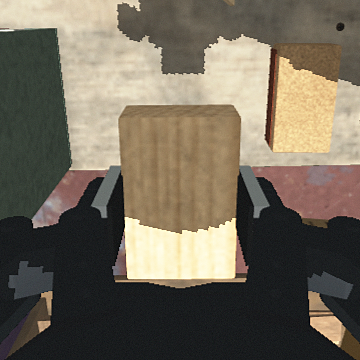

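d is held straight; its rear top edge in the crop runs from (119,116) to (240,116), i.e. full-image (259,236) to (380,236). Carrying it to the plywood tray.

```bash
python3 - <<'E'
from h import *
s=robot.snapshot("wrist"); st=robot.state()
print([(st["orientation"].T@(ray(s,p,st["eef_pos"][2]+.016)-st["eef_pos"])).round(4) for p in((259.5,235.5),(380,235.5))])
E
echo '[0, 0, 0, 0.03, 0.38, 0, 0.03, 0, 0, 0, 0.06, 0.76, 0, 0.03, 0, 0, 0, 0.09, 1.14, 0, 0.03, 0, 0, 0, 0.12, 1.52, 0, 0.03, 0, 0, 0, 0.15, 1.9, 0, 0.03]' | python3 inch.py|head -2
echo '[0, 0, 0, 0.03, 0.38, 0, 0.03, 0, 0, 0, 0.06, 0.76, 0, 0.03, 0, 0, 0, 0.09, 1.14, 0, 0.03, 0, 0, 0, 0.12, 1.52, 0, 0.03, 0, 0, 0, 0.15, 1.9, 0, 0.03]' | python3 inch.py|head -2
echo '[0, 0, 0, 0.03, 0.38, 0, 0.03, 0, 0, 0, 0.06, 0.76, 0, 0.03, 0, 0, 0, 0.09, 1.14, 0, 0.03, 0, 0, 0, 0.12, 1.52, 0, 0.03, 0, 0, 3, 0.15, 1.9, 0, 0.03]' | python3 inch.py|head -2
echo '[0, 0, 0, 0.03, 0.2, 0.3, 0.03, 0, 0, 0, 0.03, 0.2, 0.6, 0.03, 0, 0, 0, 0.03, 0.2, 1, 0.03, 0, 0, 0, 0.03, 0.2, 1, 0.03, 0, 0, 0, 0.03, 0.2, 1, 0.03]' | python3 inch.py|head -3
python3 -c "
from h import *
print(go((.3778,.2844,.04)))"
```

```text
[array([ 0.0335, -0.0229, -0.0161]), array([ 0.0336,  0.0211, -0.0161])]
clock: 11.98
eef_pos: [0.5004, -0.095, 0.2308]
clock: 12.4
eef_pos: [0.4412, 0.086, 0.2313]
clock: 12.82
eef_pos: [0.3821, 0.2671, 0.2313]
clock: 13.23
eef_pos: [0.3761, 0.2834, 0.1306]
orientation: [[-0.983, -0.184, -0.003], [-0.184, 0.983, -0.006], [0.004, -0.005, -1.0]]
[-0.00223623  0.00112501  0.09060143]
```

```bash
echo '[0, 0, 0, -0.02, 0.01, 0.35, 0.03, 0, 0, 0, -0.02, 0.01, 0.7, 0.03, 0, 0, 0, -0.02, 0.01, 0.8, 0.03, 0, 0, 0, -0.02, 0.01, 0.8, 0.03]' | python3 inch.py|head -3
python3 -c "
from h import *
print(go((.3778,.2844,.04)))"
```

```text
clock: 13.57
eef_pos: [0.379, 0.2857, 0.0517]
orientation: [[-0.983, -0.183, -0.001], [-0.183, 0.983, -0.002], [0.002, -0.002, -1.0]]
[ 0.00137082 -0.00106321  0.01173424]
```

```bash
echo '[0, 0, 0, 0.01, -0.01, 0.06, 0.03, 0, 0, 0, 0.01, -0.01, 0.11, 0.03, 0, 0, 0, 0.01, -0.01, 0.11, 0.03]' | python3 inch.py|head -4;  echo '[0, 0, 0, 0, 0, 0.01, 0.03, 0, 0, 0, 0, 0, 0.01, 0.03]' | python3 inch.py|head -4
```

```text
clock: 13.82
eef_pos: [0.3786, 0.2859, 0.0421]
orientation: [[-0.983, -0.183, 0.001], [-0.183, 0.983, 0.002], [-0.001, 0.001, -1.0]]
force: [0.1, -0.9, -0.9]
clock: 13.98
eef_pos: [0.3785, 0.2859, 0.0411]
orientation: [[-0.983, -0.183, 0.001], [-0.183, 0.983, 0.001], [-0.001, 0.001, -1.0]]
force: [-0.2, 0.9, 1.0]
```

```bash
echo '[0, 0, 0, 0, 0, 0.01, 0.03, 0, 0, 0, 0, 0, 0.01, 0.03]' | python3 inch.py|head -4; echo '[0, 0, 0, 0, 0, 0.01, 0.03, 0, 0, 0, 0, 0, 0.01, 0.03]' | python3 inch.py|head -4
```

```text
clock: 14.15
eef_pos: [0.3784, 0.2858, 0.0399]
orientation: [[-0.983, -0.184, 0.001], [-0.184, 0.983, 0.001], [-0.001, 0.001, -1.0]]
force: [-1.0, -1.0, 3.7]
clock: 14.32
eef_pos: [0.3785, 0.2859, 0.0398]
orientation: [[-0.983, -0.184, 0.001], [-0.184, 0.983, 0.001], [-0.001, 0.001, -1.0]]
force: [-7.0, -3.1, 19.9]
```

In the tool's units: -0.001 m is -0.01.

```bash
echo '[0, 0, 0, 0, 0, -0.01, 0.03, 0, 0, 0, 0, 0, -0.01, 0.085, 0, 0, 0, 0, 0, -0.01, 0.085, 0, 0, 0, 0, 0, -0.01, 0.085, 0, 0, 0, 0, 0, -0.01, 0.085]' | python3 inch.py|tail -3
echo '[0, 0, 0, 0, 0, -0.2, 0.085, 0, 0, 0, 0, 0, -0.6, 0.085, 0, 0, 0, 0, 0, -1, 0.085, 0, 0, 0, 0, 0, -1.4, 0.085, 0, 0, 0, 0, 0, -1.8, 0.085]' | python3 inch.py|head -2
echo '[0, 0, 0, 0.35, 0, -0.1, 0.085, 0, 0, 0, 0.7, 0, -0.2, 0.085, 0, 0, 0, 0.7, 0, -0.2, 0.085, 0, 0, 0, 0.7, 0, -0.2, 0.085]' | python3 inch.py|head -2
python3 - <<'E'
from seg import *
s=robot.snapshot("wrist")
p=proj(s,(.378,.285,.056)).astype(int); print(p)
cs,c=seg(s,tuple(int(t) for t in p),(40,9,12)); q=poly(cs); print(q.tolist(),cv2.contourArea(cs))
q=gc(s,tuple(int(t) for t in p),r=70)
X=np.array([ray(s,x,.056) for x in q]); print(q.round(1).tolist(),X.round(4).tolist(),X.mean(0))
v=s["pixels"][:,:,::-1].copy(); cv2.polylines(v,[q.astype(int)],True,(255,0,0),1); cv2.imwrite("pics/w6.png",v[150:400,200:450])
E
```

```text
force: [0.9, 0.4, -0.1]
gripper_width: 0.0849
grip_force: 0.0
clock: 15.15
eef_pos: [0.3778, 0.2849, 0.2212]
clock: 15.48
eef_pos: [0.3084, 0.2727, 0.2404]
[318 288]
[[346, 234], [344, 323], [303, 330], [292, 322], [291, 234]] 4807.5
[[341.0, 255.0], [341.0, 319.7], [298.7, 320.3], [296.0, 256.0]] [[0.3409, 0.2993, 0.056], [0.4071, 0.3129, 0.056], [0.4157, 0.2716, 0.056], [0.3498, 0.2576, 0.056]] [0.37836129 0.28533153 0.056     ]
```

View pics/w6.png

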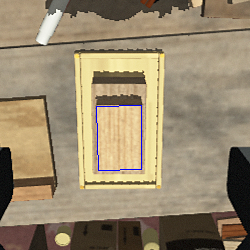

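d is centred on b (outline 296–341, 255–320, centre 0.378, 0.285). Now a.

```bash
echo '[0, 0, 0, -0.18, -0.36, 0, 0.085, 0, 0, 0, -0.36, -0.72, 0, 0.085, 0, 0, 0, -0.54, -1.08, 0, 0.085, 0, 0, 0, -0.72, -1.44, 0, 0.085, 0, 0, 0, -0.9, -1.8, 0, 0.085]' | python3 inch.py|head -2
echo '[0, 0, 0, 0, -0.38, 0, 0.085, 0, 0, 0, 0, -0.76, 0, 0.085, 0, 0, 0, 0, -1.14, 0, 0.085, 0, 0, 0, 0, -1.52, 0, 0.085, 0, 0, 0, 0, -1.9, 0, 0.085]' | python3 inch.py|head -2
echo '[0, 0, 0, 0.16, -0.36, 0, 0.085, 0, 0, 0, 0.32, -0.72, 0, 0.085, 0, 0, 0, 0.48, -1.08, 0, 0.085, 0, 0, 0, 0.64, -1.44, 0, 0.085, 0, 0, -3.4, 0.8, -1.8, 0, 0.085]' | python3 inch.py|head -2
echo '[0, 0, 0, 0.08, -0.2, 0.3, 0.085, 0, 0, 0, 0.08, -0.2, 0.65, 0.085, 0, 0, 0, 0.08, -0.2, 1, 0.085, 0, 0, 0, 0.08, -0.2, 1, 0.085, 0, 0, 0, 0.08, -0.2, 1, 0.085]' | python3 inch.py|head -3
python3 -c "
from h import *
print(go((.4114,-.3001,.008)))"
```

```text
clock: 15.95
eef_pos: [0.4322, 0.1101, 0.2386]
clock: 16.37
eef_pos: [0.466, -0.0773, 0.2382]
clock: 16.78
eef_pos: [0.4192, -0.2689, 0.2381]
clock: 17.2
eef_pos: [0.4158, -0.2882, 0.1375]
orientation: [[-0.971, -0.241, -0.006], [-0.241, 0.971, 0.001], [0.006, 0.002, -1.0]]
[ 0.0063681  -0.01081479  0.1294961 ]
```

In the tool's units: -0.011 m is -0.11, 0.085 m is 0.85.

```bash
echo '[0, 0, 0, 0.05, -0.11, 0.3, 0.085, 0, 0, 0, 0.05, -0.11, 0.65, 0.085, 0, 0, 0, 0.05, -0.11, 0.85, 0.085, 0, 0, 0, 0.05, -0.11, 0.85, 0.085]' | python3 inch.py|head -3
python3 -c "
from h import *
print(go((.4114,-.3001,.008)))"
```

```text
clock: 17.53
eef_pos: [0.4141, -0.2993, 0.0525]
orientation: [[-0.97, -0.241, -0.004], [-0.241, 0.97, 0.001], [0.004, 0.002, -1.0]]
[ 0.00265315 -0.00025916  0.04449751]
```

```bash
echo '[0, 0, 0, 0.02, 0, 0.25, 0.085, 0, 0, 0, 0.02, 0, 0.43, 0.085, 0, 0, 0, 0.02, 0, 0.43, 0.085, 0, 0, 0, 0.02, 0, 0.43, 0.085]' | python3 inch.py|head -4
echo '[0, 0, 0, 0, 0, 0, 0.05, 0, 0, 0, 0, 0, 0, 0.05, 0, 0, 0, 0, 0, 0, 0.05, 0, 0, 0, 0, 0, 0, 0.05]' | python3 inch.py
```

```text
clock: 17.87
eef_pos: [0.4144, -0.3004, 0.013]
orientation: [[-0.97, -0.243, 0.001], [-0.243, 0.97, -0.001], [-0.001, -0.001, -1.0]]
force: [0.2, -0.1, -0.2]
clock: 18.2
eef_pos: [0.4147, -0.3005, 0.0139]
orientation: [[-0.97, -0.242, 0.004], [-0.242, 0.97, -0.001], [-0.003, -0.002, -1.0]]
force: [-1.0, 2.1, 10.6]
gripper_width: 0.0631
grip_force: 63.8
```

```bash
echo '[0, 0, 0, 0, 0, -0.35, 0.05, 0, 0, 0, 0, 0, -0.7, 0.05, 0, 0, 0, 0, 0, -1, 0.05, 0, 0, 0, -0.15, 0.3, -1.1, 0.05, 0, 0, 0, -0.3, 0.63, -1.1, 0.05]' | python3 inch.py
echo '[0, 0, 0, -0.17, 0.36, 0, 0.05, 0, 0, 0, -0.34, 0.72, 0, 0.05, 0, 0, 0, -0.51, 1.08, 0, 0.05, 0, 0, 0, -0.66, 1.4, 0, 0.05, 0, 0, 0, -0.74, 1.57, 0, 0.05]' | python3 inch.py|head -2
echo '[0, 0, 0, 0, 0, 0, 0.05, 0, 0, 0, 0, 0, 0, 0.05]' | python3 inch.py|head -3
python3 - <<'E'
from h import *
import pickle
print(go((.4622,-.0598,.017)))
s=robot.snapshot("wrist"); pickle.dump(s,open("w7.pkl","wb")); cv2.imwrite("pics/w7.png",s["pixels"][:,:,::-1])
E
```

```text
clock: 18.62
eef_pos: [0.4293, -0.2326, 0.126]
orientation: [[-0.971, -0.239, 0.008], [-0.239, 0.971, -0.002], [-0.007, -0.004, -1.0]]
force: [0.6, 0.0, -1.5]
gripper_width: 0.0631
grip_force: 68.1
clock: 19.03
eef_pos: [0.4619, -0.0583, 0.1231]
clock: 19.2
eef_pos: [0.4613, -0.0602, 0.1226]
orientation: [[-0.97, -0.244, 0.002], [-0.244, 0.97, 0.0], [-0.002, 0.0, -1.0]]
[-0.00075632  0.00020611  0.10556225]
```

View pics/w7.png

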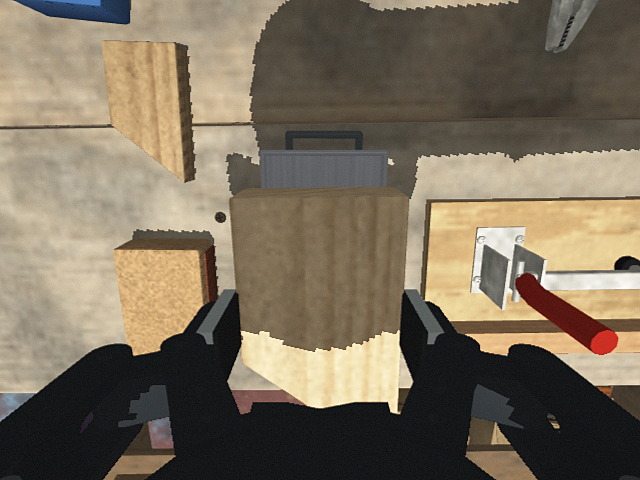

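The wrist view shows a held straight over the steel tray. The tray's rear rim corners are at (260,151) and (387,151), and a's rear top edge runs from (231,195) to (408,192). c is in full light at upper left, around (148,95).

```bash
python3 - <<'E'
from seg import *
import pickle
s=pickle.load(open("w7.pkl","rb")); st=robot.state(); R=st["orientation"];t=st["eef_pos"]
A=ray(s,(260,151),.010);B=ray(s,(387,151),.010); print("tray rear",A.round(4),B.round(4),np.linalg.norm(A-B),np.degrees(np.arctan2(-(B-A)[0],(B-A)[1])))
u=-R[:,0]; print("tray centre",(A+B)/2+.076*u)
E=[ray(s,p,t[2]+.014) for p in((231,196),(408,193))]; print("a rear in tool",[(R.T@(e-t)).round(4) for e in E])
q=gc(s,(148,85),r=105); X=np.array([ray(s,x,.022) for x in q])[:,:2]; e=np.roll(X,-1,0)-X
print(q.round(1).tolist(),X.round(4).tolist(),np.linalg.norm(e,axis=1).round(4),np.degrees(np.arctan2(e[:,1],e[:,0])).round(1))
# two-view height of c tip
s1=pickle.load(open("w1.pkl","rb")); 
for x in q: print([tri(s1,y,s,x).round(4).tolist() for y in ((358.3,169),(391.3,163.3),(398,220.3),(364,205.7)) if np.linalg.norm(ray(s1,y,.022)-ray(s,x,.022))<.012])
E
```

```text
tray rear [ 0.4125 -0.115   0.01  ] [ 0.3914 -0.031   0.01  ] 0.08662697793020079 14.144522901418949
tray centre [ 0.47567888 -0.05455971  0.01010021]
a rear in tool [array([ 0.0483, -0.0311, -0.0141]), array([ 0.0495,  0.0317, -0.0141])]
[[101.7, 40.7], [174.7, 44.3], [182.0, 171.0], [172.7, 173.0], [110.3, 123.3]] [[0.3717, -0.2187], [0.363, -0.1758], [0.4369, -0.1606], [0.4397, -0.1663], [0.4182, -0.2092]] [0.0438 0.0754 0.0064 0.0479 0.0475] [ 101.5   11.6  -64.2 -116.5 -168.5]
[[0.3714, -0.2193, 0.021]]
[[0.3633, -0.1768, 0.02]]
[[0.4388, -0.1628, 0.0157]]
[[0.4383, -0.165, 0.0254]]
[[0.4187, -0.2101, 0.0206]]
```

In the tool's units: 0.085 m is 0.85, 0.06 m is 0.6.

```bash
echo '[0, 0, 0, -0.025, 0.01, 0.3, 0.05, 0, 0, 0, -0.025, 0.01, 0.6, 0.05, 0, 0, 0, -0.025, 0.01, 0.85, 0.05, 0, 0, 0, -0.025, 0.01, 0.85, 0.05, 0, 0, 0, -0.025, 0.01, 0.85, 0.05]' | python3 inch.py|head -4
python3 -c "
from h import *
print(go((.4637,-.0587,.017)))"
```

```text
clock: 19.67
eef_pos: [0.4621, -0.061, 0.0361]
orientation: [[-0.971, -0.24, -0.003], [-0.24, 0.971, -0.001], [0.003, -0.0, -1.0]]
force: [-0.0, 0.3, -0.2]
[-0.00218212  0.0018641   0.01905685]
```

```bash
echo '[0, 0, 0, -0.02, 0.02, 0.1, 0.05, 0, 0, 0, -0.02, 0.02, 0.17, 0.05, 0, 0, 0, -0.02, 0.02, 0.17, 0.05, 0, 0, 0, -0.02, 0.02, 0.17, 0.05]' | python3 inch.py|head -4
echo '[0, 0, 0, 0, 0, 0.015, 0.05, 0, 0, 0, 0, 0, 0.015, 0.05]' | python3 inch.py|head -4
echo '[0, 0, 0, 0, 0, 0.01, 0.05, 0, 0, 0, 0, 0, 0.01, 0.05]' | python3 inch.py|head -4
```

```text
clock: 20.0
eef_pos: [0.4648, -0.0576, 0.0202]
orientation: [[-0.97, -0.241, 0.001], [-0.241, 0.97, 0.0], [-0.001, -0.0, -1.0]]
force: [-0.3, -0.1, -1.0]
clock: 20.17
eef_pos: [0.4647, -0.0574, 0.0184]
orientation: [[-0.97, -0.241, 0.001], [-0.241, 0.97, 0.0], [-0.001, 0.0, -1.0]]
force: [-0.8, -0.1, -0.8]
clock: 20.33
eef_pos: [0.4646, -0.0574, 0.017]
orientation: [[-0.97, -0.242, 0.0], [-0.242, 0.97, 0.0], [-0.0, -0.0, -1.0]]
force: [-0.2, -0.2, 0.6]
```

```bash
echo '[0, 0, 0, 0, 0, 0.01, 0.05, 0, 0, 0, 0, 0, 0.01, 0.05]' | python3 inch.py|head -4
echo '[0, 0, 0, 0, 0, 0.01, 0.05, 0, 0, 0, 0, 0, 0.01, 0.05]' | python3 inch.py|head -4
```

```text
clock: 20.5
eef_pos: [0.4646, -0.0574, 0.0169]
orientation: [[-0.97, -0.242, 0.0], [-0.242, 0.97, -0.0], [-0.0, -0.0, -1.0]]
force: [-5.2, 1.4, 14.9]
clock: 20.67
eef_pos: [0.4647, -0.0573, 0.0168]
orientation: [[-0.97, -0.242, 0.001], [-0.242, 0.97, -0.0], [-0.001, -0.0, -1.0]]
force: [-9.2, 2.4, 29.6]
```

In the tool's units: -0.002 m is -0.02.

```bash
echo '[0, 0, 0, 0, 0, -0.02, 0.05, 0, 0, 0, 0, 0, -0.02, 0.085, 0, 0, 0, 0, 0, -0.02, 0.085, 0, 0, 0, 0, 0, -0.02, 0.085, 0, 0, 0, 0, 0, -0.02, 0.085]' | python3 inch.py|tail -3
echo '[0, 0, 0, 0, 0, -0.2, 0.085, 0, 0, 0, 0, 0, -0.6, 0.085, 0, 0, 0, 0, 0, -1, 0.085, 0, 0, 0, 0.2, -0.24, -1.2, 0.085, 0, 0, 0, 0.45, -0.52, -1.2, 0.085]' | python3 inch.py|head -2
echo '[0, 0, 2.8, 0.25, -0.28, 0, 0.085, 0, 0, 2.8, 0.5, -0.56, 0, 0.085, 0, 0, 2.8, 0.54, -0.62, 0.2, 0.085, 0, 0, 2.8, 0.54, -0.62, 0.5, 0.085, 0, 0, 2.8, 0.54, -0.62, 0.5, 0.085]' | python3 inch.py|head -3
python3 - <<'E'
from seg import *
print(go((.3959,-.1923,.003)))
E
```

```text
force: [1.2, -0.0, -1.1]
gripper_width: 0.0851
grip_force: 0.0
clock: 21.5
eef_pos: [0.4372, -0.1182, 0.1416]
clock: 21.92
eef_pos: [0.3923, -0.1923, 0.083]
orientation: [[-0.982, -0.19, -0.007], [-0.19, 0.982, 0.001], [0.006, 0.002, -1.0]]
[-0.00407706 -0.00088457  0.07997108]
```

In the tool's units: 0.06 m is 0.6, 0.035 m is 0.35.

```bash
echo '[0, 0, 0, -0.03, -0.01, 0.35, 0.085, 0, 0, 0, -0.03, -0.01, 0.6, 0.085, 0, 0, 0, -0.03, -0.01, 0.6, 0.085, 0, 0, 0, -0.03, -0.01, 0.6, 0.085]' | python3 inch.py|head -3
python3 -c "
from h import *
print(go((.3959,-.1923,.003)))"
```

```text
clock: 22.25
eef_pos: [0.3984, -0.1921, 0.0267]
orientation: [[-0.981, -0.195, -0.004], [-0.195, 0.981, -0.0], [0.004, 0.001, -1.0]]
[0.00245426 0.00028425 0.02374085]
```

```bash
echo '[0, 0, 0, 0.03, 0, 0.22, 0.085, 0, 0, 0, 0.03, 0, 0.22, 0.085, 0, 0, 0, 0.03, 0, 0.22, 0.085]' | python3 inch.py|head -4
echo '[0, 0, 0, 0, 0, 0, 0.03, 0, 0, 0, 0, 0, 0, 0.03, 0, 0, 0, 0, 0, 0, 0.03, 0, 0, 0, 0, 0, 0, 0.03, 0, 0, 0, 0, 0, 0, 0.03]' | python3 inch.py
echo '[0, 0, 0, 0, 0, -0.35, 0.03, 0, 0, 0, 0, 0, -0.7, 0.03, 0, 0, 0, 0, 0, -1.05, 0.03, 0, 0, -2.8, 0, 0, -1.4, 0.03]' | python3 inch.py
python3 - <<'E'
from seg import *
s=robot.snapshot("wrist"); st=robot.state(); print(go((.46,-.056,.1)))
q=gc(s,(320,265),r=90); print(q.round(1).tolist(),[(st["orientation"].T@(ray(s,p,st["eef_pos"][2]+.017)-st["eef_pos"])).round(4).tolist() for p in q])
E
```

```text
clock: 22.5
eef_pos: [0.3964, -0.1928, 0.0059]
orientation: [[-0.981, -0.194, -0.0], [-0.194, 0.981, -0.0], [0.0, -0.0, -1.0]]
force: [0.1, -0.0, -0.0]
clock: 22.92
eef_pos: [0.3969, -0.193, 0.006]
orientation: [[-0.981, -0.194, 0.002], [-0.194, 0.981, -0.0], [-0.002, -0.001, -1.0]]
force: [-1.9, 1.9, 12.7]
gripper_width: 0.0436
grip_force: 59.9
clock: 23.25
eef_pos: [0.3955, -0.1929, 0.1469]
orientation: [[-0.971, -0.241, -0.0], [-0.241, 0.971, 0.0], [0.0, 0.0, -1.0]]
force: [1.4, 0.5, -1.3]
gripper_width: 0.0433
grip_force: 62.4
[-0.09250415  0.11869546  0.05385811]
[[372.0, 232.7], [379.7, 245.3], [375.7, 318.7], [342.0, 339.3], [312.7, 342.3], [285.3, 334.7], [264.0, 319.0], [259.0, 247.0], [267.7, 233.0]] [[0.0412, 0.0194, -0.0174], [0.0367, 0.0222, -0.0174], [0.0093, 0.0217, -0.0172], [0.001, 0.0097, -0.0171], [-0.0002, -0.0011, -0.017], [0.003, -0.011, -0.017], [0.0094, -0.0185, -0.017], [0.0364, -0.0189, -0.0172], [0.0413, -0.0157, -0.0173]]
```

In the tool's units: 0.115 m is 1.15, -0.102 m is -1.02.

```bash
echo '[0, 0, 0, -0.26, 0.29, 0, 0.03, 0, 0, 0, -0.52, 0.58, 0, 0.03, 0, 0, 0, -0.78, 0.87, 0, 0.03, 0, 0, 0, -1.02, 1.15, 0, 0.03, 0, 0, 0, -1.02, 1.15, 0.3, 0.03]' | python3 inch.py|head -2
echo '[0, 0, 0, 0, 0, 0.3, 0.03, 0, 0, 0, 0, 0, 0.5, 0.03, 0, 0, 0, 0, 0, 0.5, 0.03, 0, 0, 0, 0, 0, 0.5, 0.03]' | python3 inch.py|head -3
python3 -c "
from h import *
print(go((.467,-.0568,.037)))"
```

```text
clock: 23.72
eef_pos: [0.4745, -0.0519, 0.1198]
clock: 24.05
eef_pos: [0.4667, -0.0569, 0.0646]
orientation: [[-0.97, -0.242, -0.002], [-0.242, 0.97, -0.001], [0.002, -0.0, -1.0]]
[-3.80870478e-04  1.87361354e-05  2.75936346e-02]
```

In the tool's units: 0.025 m is 0.25, 0.015 m is 0.15.

```bash
echo '[0, 0, 0, 0, 0, 0.15, 0.03, 0, 0, 0, 0, 0, 0.25, 0.03, 0, 0, 0, 0, 0, 0.25, 0.03, 0, 0, 0, 0, 0, 0.25, 0.03]' | python3 inch.py|head -4
echo '[0, 0, 0, 0, 0, 0.015, 0.03, 0, 0, 0, 0, 0, 0.015, 0.03]' | python3 inch.py|head -4
echo '[0, 0, 0, 0, 0, 0.01, 0.03, 0, 0, 0, 0, 0, 0.01, 0.03]' | python3 inch.py|head -4
```

```text
clock: 24.38
eef_pos: [0.468, -0.0568, 0.0411]
orientation: [[-0.97, -0.241, 0.001], [-0.241, 0.97, 0.0], [-0.001, -0.0, -1.0]]
force: [0.8, 0.5, -0.6]
clock: 24.55
eef_pos: [0.4681, -0.0566, 0.0394]
orientation: [[-0.97, -0.241, 0.002], [-0.241, 0.97, 0.0], [-0.002, -0.0, -1.0]]
force: [-0.8, 0.4, 0.3]
clock: 24.72
eef_pos: [0.4676, -0.0566, 0.0377]
orientation: [[-0.97, -0.241, 0.001], [-0.241, 0.97, 0.0], [-0.001, 0.0, -1.0]]
force: [0.4, -0.6, -0.6]
```

In the tool's units: 0.001 m is 0.01.

```bash
echo '[0, 0, 0, 0, 0, 0.01, 0.03, 0, 0, 0, 0, 0, 0.01, 0.03]' | python3 inch.py|head -4
echo '[0, 0, 0, 0, 0, 0.01, 0.03, 0, 0, 0, 0, 0, 0.01, 0.03]' | python3 inch.py|head -4
```

```text
clock: 24.88
eef_pos: [0.4676, -0.0566, 0.0371]
orientation: [[-0.97, -0.242, 0.001], [-0.242, 0.97, -0.0], [-0.001, -0.0, -1.0]]
force: [-3.2, 0.7, 10.2]
clock: 25.05
eef_pos: [0.4676, -0.0567, 0.037]
orientation: [[-0.97, -0.242, 0.001], [-0.242, 0.97, -0.0], [-0.001, -0.0, -1.0]]
force: [-9.0, 2.0, 23.8]
```

In the tool's units: -0.001 m is -0.01.

```bash
echo '[0, 0, 0, 0, 0, -0.01, 0.03, 0, 0, 0, 0, 0, -0.01, 0.085, 0, 0, 0, 0, 0, -0.01, 0.085, 0, 0, 0, 0, 0, -0.01, 0.085, 0, 0, 0, 0, 0, -0.01, 0.085]' | python3 inch.py|tail -3
echo '[0, 0, 0, 0, 0, -0.2, 0.085, 0, 0, 0, 0, 0, -0.6, 0.085, 0, 0, 0, 0, 0, -1, 0.085, 0, 0, 0, 0, 0, -1.4, 0.085, 0, 0, 0, 0, 0, -1.8, 0.085]' | python3 inch.py|head -2
echo '[0, 0, 0, 0.25, 0, -0.2, 0.085, 0, 0, 0, 0.5, 0, -0.4, 0.085, 0, 0, 0, 0.5, 0, -0.4, 0.085, 0, 0, 0, 0.5, 0, -0.4, 0.085, 0, 0, 0, 0.5, 0, -0.4, 0.085]' | python3 inch.py|head -2
python3 - <<'E'
from seg import *
s=robot.snapshot("wrist"); v=s["pixels"][:,:,::-1].copy()
import pickle; pickle.dump(s,open("w8.pkl","wb"))
for n,P,z in(("c",(.46,-.056,.053),.053),("sand",(.5445,-.157,.031),.031)):
    p=proj(s,P).astype(int); q=gc(s,tuple(int(t) for t in p),r=85); X=np.array([ray(s,x,z) for x in q])
    print(n,q.round(1).tolist(),X[:,:2].round(4).tolist()); cv2.polylines(v,[q.astype(int)],True,(255,0,0),1)
cv2.imwrite("pics/w8.png",v)
E
```

```text
force: [0.3, -1.3, -0.6]
gripper_width: 0.085
grip_force: 0.0
clock: 25.88
eef_pos: [0.4667, -0.0569, 0.2181]
clock: 26.3
eef_pos: [0.4187, -0.0687, 0.2561]
c [[297.0, 233.0], [342.0, 233.0], [342.0, 306.7], [298.7, 278.7]] [[0.4436, -0.0861], [0.4329, -0.0432], [0.5094, -0.0228], [0.4899, -0.0736]]
sand [[239.0, 252.3], [244.7, 341.3], [200.0, 369.3], [178.7, 362.7], [155.3, 342.3], [151.0, 330.7], [186.0, 253.0]] [[0.4849, -0.1411], [0.588, -0.1153], [0.6368, -0.1591], [0.6339, -0.1845], [0.6139, -0.2141], [0.6003, -0.2206], [0.4993, -0.1956]]
```

View pics/w8.png

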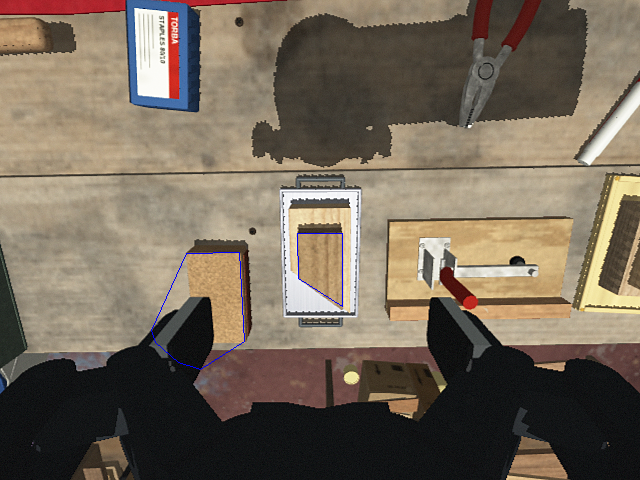

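The final view shows c (297–342, 233–307) centred on a in the steel tray. Sanding block (239,252) and blue box (165,55) are where they were. Handing in.

```bash
python3 - <<'E'
from h import *
import pickle
s=pickle.load(open("w8.pkl","rb"))
A=ray(s,(289,209),.031);B=ray(s,(351,209),.031);u=np.array([.970,.242,0]); a=(A+B)/2+.06*u
C=ray(s,(281,188),.01);D=ray(s,(361,188),.01); t=(C+D)/2+.076*u
print("a-tray",(a-t)[:2]); 
if np.linalg.norm((a-t)[:2])<.012: print(robot.finish_job())
E
```

```text
a-tray [ 0.00301774 -0.00033578]
the job is handed in; nothing more can be done
None
```

I sorted all four offcuts and handed the job in after about 26 s: b with d on top in the plywood tray, a with c on top in the steel tray. The last pictures show each within about 3 mm of its target, with the sanding block and blue box still in place; no verdict came back.

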